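Clear the drain cradle and lay the fuel pump in it

TASK

The fuel pump has to drain in the wide sloping cradle, but somebody left the screwdriver there. Move the screwdriver to the narrow cradle, handle end downhill; then lay the pump in the wide one, yellow end uphill and black nub downhill. Bring each down into both V rests and up against the stop at the low end while you still hold it, and only then let go; leave the hex key and the tape roll where they are.

Things in the scene. Friction and masses are not known exactly. Their poses are not given: they have to be found in the camera images.
- fuel_pump: electric fuel pump, 0.2 to 0.45 kg, lying on the bench: pale barrel 45 mm across, 76 mm long, a narrower yellow end 41 mm long behind it. y axis along the barrel, away from the yellow end; barrel from y = -22 to +54 mm. Origin on the barrel's surface, 22.6 mm below its axis. Does not slide down the cradle by itself (friction about 0.6)
- pump_end (a point): centre of the pump barrel's end face, on its axis, at the end away from the yellow part. A narrower black nub (27 mm across) sticks out 9 mm beyond it; in the wide cradle the nub goes between the two tines of the stop (29 mm apart) and the barrel's rim rests on them
- screwdriver: screwdriver, 0.1 kg: red handle 30 mm across, 97 mm long, thin shaft of 69 mm. Starts in the wide cradle, handle end downhill at the stop, its axis 11 mm below that cradle's origin along the cradle's z. y axis from blade to handle end; handle from y = -15 to +82 mm. Origin on the handle's surface, 15 mm below its axis. Does not slide by itself
- handle_end (a point): centre of the end face of the screwdriver's handle, on its axis (the end away from the blade)
- wide_cradle: the wider of two fixed bare-metal cradles, 61 mm wide, groove sloping 30 degrees, low end towards the robot. Two 90-degree V rests hold a 45 mm round part; a forked stop closes the low end. Origin: on a seated 45 mm part's axis at the stop's face, so the seated part's end centre lies here. x: up the slope along the groove; y: across; z: square to the slope, upward
- narrow_cradle: the narrower of two fixed bare-metal cradles, 46 mm wide, groove sloping 30 degrees, low end towards the robot. Two 90-degree V rests hold a 30 mm round part; a forked stop closes the low end. Origin: on a seated 30 mm part's axis at the stop's face, so the seated part's end centre lies here. x: up the slope along the groove; y: across; z: square to the slope, upward
- hex_key: bystander: loose L-shaped hex key, 35x115x8 mm, flat on the bench near or between the cradles; origin at the centre of its underside
- tape_1: bystander: loose roll of black tape, 62 mm across, 19 mm high, flat on the bench at the right; origin at the centre of its underside
- wide_mid (a point): point 38 mm up the groove from the wide cradle's origin, midway between its rests (8 mm thick, centred 10 and 66 mm from the stop; 48 mm clear gap for fingers, open at both sides). Axes as the cradle's. Measured along z from here: stop top +6, tops of the V arms -11, bottom of the V -32, deck plate -44 mm
- narrow_mid (a point): point 38 mm up the groove from the narrow cradle's origin, midway between its rests (8 mm thick, centred 10 and 66 mm from the stop; 48 mm clear gap for fingers, open at both sides). Axes as the cradle's. Measured along z from here: stop top +6, tops of the V arms -6, bottom of the V -21, deck plate -33 mm

How it is judged:
By the outcome, as a careful person would: the job done as asked, in the order asked, and still so for the second after the job is handed in, with the robot touching nothing.
It also fails if it takes over 58 s, if anything falls off the work surface, if the arm or the gripper's body presses on something with over 40 N, if the wrist force passes 120 N, or if a joint passes its speed limit or range.

ROBOT

A 6-joint arm with a two-finger parallel gripper is mounted at the origin on the work surface; the furniture and walls round the work are solid. World frame = base frame: x ahead of the robot, y to its left, z up, the work surface at z = 0. Lengths are in m, angles in rad, forces in N, time in s.
With the tool pointing down it reaches from about 0.35 to 0.975 m from the base axis. Payload 4.9 kg.
Tool frame: the origin (TCP) lies midway between the tips of the shut fingers; the grasp point (between the pads) lies 19 mm behind it; z points along the fingers, y is the line along which they close (so a half turn about z gives the same grasp; the last joint's range is limited). The gripper opens to 85 mm and grips with 20 to 120 N. Pads are 22 mm wide; open, the fingers measure 114 mm over their backs; the gripper's body (76 mm by 85 mm) begins 54 mm behind the grasp point. The pads swing forward as they close: fully open they stand 13 mm farther back than shut.
Start: joints at [-1.325, 0.053, 1.613, -0, 1.476, -0.119], TCP at [0.223, -0.584, 0.194] pointing down, gripper open.
Joint ranges: [-3.01, 3.01], [-1.01, 2.22], [0.06, 2.58], [-1.02, 4.17], [0.09, 2.62], [-3.14, 3.14]. Speed limits (rad/s): [2.57, 2.57, 3.14, 3.14, 3.14, 3.14].

INTERFACE

Orientations are given as a rotation vector (axis times angle).
In Python, from station import ctrl gives the robot as it stands.
- The arm moves only by the shell command python3 -m handwheel 'ROWS' [FORCE]. ROWS is JSON, a list of rows, each an object with "gripper": the gripper command: -1 is fully open, 1 is shut, values between are in proportion; "offset": the shift along the tool's x, y, z in mm, a list of three; "rotation": the turn, a rotation vector about the tool's x, y, z in rad, a list of three. A call has exactly 8 rows; each row is the pose to reach, as a shift and turn from the pose commanded when the call began, along the tool's axes at that moment; what a row does not reach only later rows make up. A row lasts 1/8 s, in which the tool goes at most 62.5 mm and 10.7 degrees, less where a joint would pass 70% of its speed; a pose out of reach is approached as far as the arm can. A call with a gripper value outside its range is refused whole. The fingers move at their own pace and stop on an object; FORCE is the grip in N (left out, the last holds). Time passes only in rows, so rows that repeat a pose let the fingers close, or fill a call up. It gives the time, the measured TCP pose, the force, the opening and the grip force at its end, in the units of the state.
- ctrl.get_obs(): the state, without advancing time (a new reading comes with each control period).
- ctrl.get_image(name): name is "side" or "top"; returns a dict with "image" (480x640x3 uint8, red, green, blue), "fovy" (degrees; the focal length in pixels is half the picture's height over the tangent of half this angle, whatever the lens; pixels are square), "cx", "cy" (the principal point, pixels), "k1" (the pictures are not rectified: a ray, as slopes to the right and down, at radius r is drawn at 1 + k1 r^2 times it, then the intrinsics apply), "xyz" and "attitude" of the camera in the world. Camera axes: x right, y up, looking along -z (the intrinsics and any distortion apply to the point x, -y, -z); pixel columns grow to the right and rows downward; lengths in m; the calibration is good to about 2 mm. A picture is of the moment at which its call begins. There is no depth.
- ctrl.finish_job(): hands the job in; it is judged then, once.
The state is a dict: "t": time; "q": joint angles; "dq": joint speeds; "effort": joint torques, N m; "tool_pos": TCP position; "tool_rot": TCP orientation; "contact_force": force on the tool from outside, world axes, zero at the start; "wrist_torque": the same for the moment, N m; "opening": finger opening in m; "grip_force": force on a finger pad.
Only numpy, scipy, OpenCV 4.12 (cv2) and the standard library are available. Lean on these libraries where they do the work, as an engineer would, in place of code of your own. Each camera call takes 0.05 s, during which the arm holds its last target. There are 200 camera calls.

## Working session

There is one attempt and no reset: what is moved stays moved. The work goes in short steps, Python scripts to look and compute and a shell command to move; the robot and the scene stay as the last step left them, time stands still between calls to the robot, and variables do not carry over. Pictures are saved under pics/ and viewed, at most 10 in all, crops included, and the job is handed in when it is done.

```bash
mkdir -p pics; ls
python3 - <<'E'
from station import ctrl
import cv2
o=ctrl.get_obs(); print({k:o[k] for k in('t','tool_pos','tool_rot','opening')})
for n in('top','side'):
    d=ctrl.get_image(n); cv2.imwrite(f'pics/{n}0.png',d['image'][:,:,::-1]); print(n,{k:v for k,v in d.items() if k!='image'})
E
```

```text
pics
{'t': 0.0, 'tool_pos': array([ 0.22281493, -0.58318024,  0.19296622]), 'tool_rot': array([-3.08745709e+00, -5.69524348e-01,  2.41888625e-04]), 'opening': 0.08572743645379213}
top {'fovy': 57.74169165881518, 'cx': 317.70873873653704, 'cy': 239.25649685146192, 'k1': -0.06151071438052424, 'xyz': array([0.3549571 , 0.11842878, 1.00069016]), 'attitude': array([ 0.07230349, -0.06329546, -1.58524149])}
side {'fovy': 53.00547686999761, 'cx': 322.4729384170172, 'cy': 247.1648865953223, 'k1': -0.043618459456000895, 'xyz': array([1.01852872, 0.13311584, 0.67993272]), 'attitude': array([0.60605033, 0.61956804, 1.50326578])}
```

View pics/top0.png

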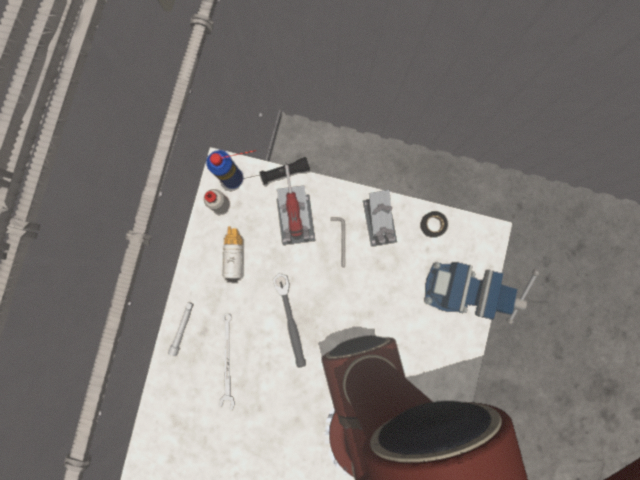

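View pics/side0.png

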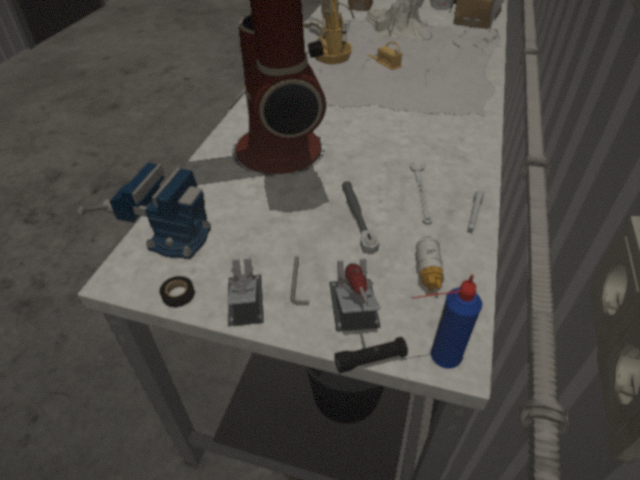

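The top view shows the wide cradle with the red screwdriver at about (295,215), the narrow cradle at (380,218) and the hex key at (342,240). The tape is at (434,224). The pump is at (233,255), yellow end towards row 232 and nub end at about row 281. Next I'll enlarge both views for exact pixels.

Run:
```python
import cv2,numpy as np
t=cv2.imread('pics/top0.png');s=cv2.imread('pics/side0.png')
c=t[155:295,210:410]; cv2.imwrite('pics/topc.png',cv2.resize(c,None,fx=4,fy=4,interpolation=cv2.INTER_CUBIC))
c=s[225:345,215:455]; cv2.imwrite('pics/sidec.png',cv2.resize(c,None,fx=3.33333,fy=3.33333,interpolation=cv2.INTER_CUBIC))
```

```text
(no output)
```

View pics/topc.png

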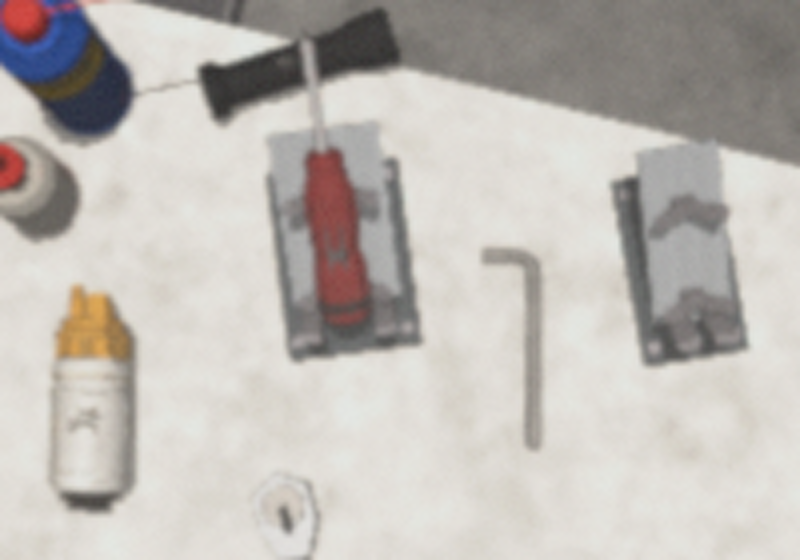

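View pics/sidec.png

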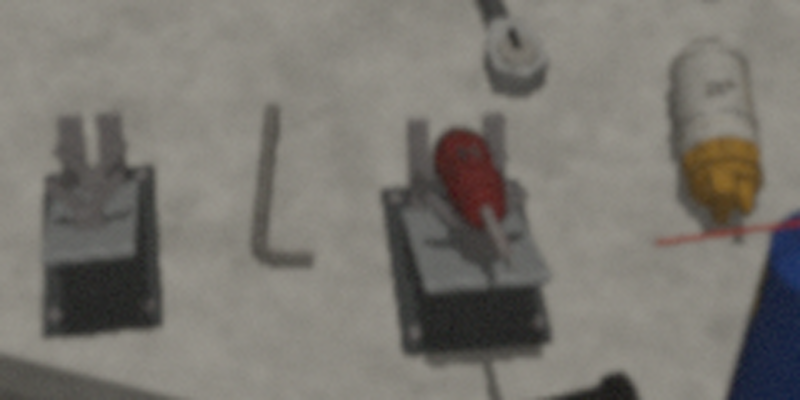

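The crops give the deck corners, tine tops, screwdriver and pump edges in both views. Now I'll fit the poses.

```bash
cat > h.py <<'E'
import numpy as np
from scipy.spatial.transform import Rotation as R
from scipy.optimize import least_squares
def cam(f,cx,cy,k,p,a): return dict(f=240/np.tan(np.radians(f)/2),cx=cx,cy=cy,k=k,p=np.array(p),R=R.from_rotvec(a).as_matrix())
C={'top':cam(57.74169,317.70874,239.2565,-.0615107,[.3549571,.1184288,1.0006902],[.07230349,-.06329546,-1.58524149]),
'side':cam(53.005477,322.47294,247.164887,-.04361846,[1.01852872,.13311584,.67993272],[.60605033,.61956804,1.50326578])}
def proj(n,P):
    c=C[n]; q=(np.atleast_2d(P)-c['p'])@c['R']; u=np.c_[q[:,0],-q[:,1]]/-q[:,2:]
    u=u*(1+c['k']*(u**2).sum(1,keepdims=True)); return u*c['f']+[c['cx'],c['cy']]
def onz(n,px,z):
    f=lambda v:(proj(n,[v[0],v[1],z])-px).ravel(); return least_squares(f,[.5,.1]).x
def crop(n,p): p=np.array(p,float); return p/4+[210,155] if n=='top' else p/3.333333+[215,225]
def tri(a,b):
    f=lambda v:np.r_[(proj('top',v)-a).ravel(),(proj('side',v)-b).ravel()]; s=least_squares(f,[.5,.1,.05]); return s.x,abs(s.fun).max()
def crad(x,y,z,yaw):
    M=R.from_euler('ZY',[yaw,-np.pi/6]).as_matrix(); return np.array([x,y,z]),M
E
cat > m.py <<'E'
from h import *
T=lambda p:crop('top',p)
S=lambda p:crop('side',p)
for n,a,b in [('wide deck +y',(268,135),(550,277)),('wide -y',(380,122),(422,293)),('nar +y',(637,153),(135,257)),('nar -y',(716,142),(45,264)),('handle end-ish',(347,327),(458,130))]:
    v,e=tri(T(a),S(b)); print(n,v.round(4),e.round(2))
D={'wide':(30.5,-44,20,38-27,(268,135),(380,122),(550,277),(422,293),(494,115),(418,120)),
   'nar':(23,-33,10,0,(637,153),(716,142),(135,257),(45,264),(108,115),(70,117))}
for n,(w,dz,ty,_,a,b,c,d,e,f) in D.items():
    def res(v):
        o,M=crad(*v[:4]); P=lambda x,y,z:o+M@(np.array([x,y,z])/1000)
        A,B=P(v[4]*1e3,w,dz),P(v[4]*1e3,-w,dz)
        E,F=P(-4,v[5]*1e3,6),P(-4,-v[5]*1e3,6)
        return np.r_[(proj('top',A)-T(a)).ravel(),(proj('top',B)-T(b)).ravel(),(proj('side',A)-S(c)).ravel(),(proj('side',B)-S(d)).ravel(),(proj('side',E)-S(e)).ravel(),(proj('side',F)-S(f)).ravel()]
    s=least_squares(res,[.5,.1,.08,0,.08,.015],x_scale=[.1,.1,.1,1,.1,.01]); print(n,s.x.round(4),s.fun.round(1))
    o,M=crad(*s.x[:4]); P=lambda x,y,z:o+M@(np.array([x,y,z])/1000)
    tw=lambda q:((proj('top',q)-[210,155])*4).round(0).tolist()
    zt=-11 if n=='wide' else -6; zv=-32 if n=='wide' else -21
    print('pred top crop: upper rest V arms',tw([P(66,w*.7,zt),P(66,-w*.7,zt),P(66,0,zv)]),'lower rest',tw([P(10,0,zv)]),'tines',tw([P(-4,s.x[5]*1e3,6),P(-4,-s.x[5]*1e3,6)]))
# pump on bench: axis z=.0226 
for n,p in [('barrel nub end L',(52,492)),('R',(131,488)),('yell L',(53,358)),('yell R',(134,356))]:
    print(n,onz('top',T(p),.0226).round(4))
for n,p in [('side far end centre',(710,60)),('joint L',(680,140)),('joint R',(760,140))]: print(n,onz('side',S(p),.0226).round(4))
E
python3 m.py
```

```text
wide deck +y [0.5471 0.2128 0.0693] 1.29
wide -y [0.5542 0.1519 0.0645] 1.25
nar +y [0.5346 0.0121 0.0635] 1.36
nar -y [ 0.54   -0.0311  0.0636] 1.4
handle end-ish [0.4426 0.1714 0.0586] 1.24
wide [0.4374 0.1725 0.0524 0.0898 0.1059 0.0204] [-1.3 -0.2 -1.5  0.1 -0.8  1.2 -0.6 -1.4 -0.3  0.3 -0.3 -0. ]
pred top crop: upper rest V arms [[287.0, 222.0], [366.0, 214.0], [327.0, 204.0]] lower rest [[339.0, 298.0]] tines [[304.0, 353.0], [379.0, 345.0]]
nar [ 0.4246 -0.0268  0.0357  0.1509  0.1126  0.0104] [-1.8  0.6 -0.9 -0.1 -0.3 -0.4 -1.8  0.3  0.1 -0.2  0.1  0.2]
pred top crop: upper rest V arms [[660.0, 250.0], [718.0, 240.0], [683.0, 235.0]] lower rest [[692.0, 326.0]] tines [[686.0, 372.0], [722.0, 365.0]]
barrel nub end L [0.3554 0.3377]
R [0.357 0.293]
yell L [0.4309 0.3373]
yell R [0.4314 0.2912]
side far end centre [0.3503 0.3238]
joint L [0.414  0.2987]
joint R [0.4131 0.3433]
```

Run:
```python
from station import ctrl
import cv2,numpy as np
W=[]
for n in('top','side'):
    a=np.mean([ctrl.get_image(n)['image'].astype(float) for _ in range(5)],0)[:,:,::-1].astype(np.uint8); cv2.imwrite(f'pics/{n}_avg.png',a)
    row=[]
    for x0,y0 in ([(268,180),(358,184)] if n=='top' else [(322,252),(218,252)]):
        c=a[y0:y0+66,x0:x0+66]
        c=cv2.convertScaleAbs(c,alpha=1.3 if n=='top' else 1.6)
        c=cv2.resize(c,(300,300),interpolation=cv2.INTER_CUBIC) if 0 else cv2.resize(c[:, :],(400,300) if 0 else (300,300),interpolation=cv2.INTER_CUBIC)
        for k in range(0,66,10):
            p=int((k+.5)*300/66); cv2.line(c,(p,0),(p,5),(0,0,255),1); cv2.line(c,(0,p),(5,p),(0,0,255),1); cv2.putText(c,str(x0+k),(p-8,14),0,.3,(0,0,255)); cv2.putText(c,str(y0+k),(7,p+3),0,.3,(0,0,255))
        row.append(c)
    W.append(np.hstack(row))
cv2.imwrite('pics/mont.png',np.vstack(W))
```

```text
(no output)
```

View pics/mont.png

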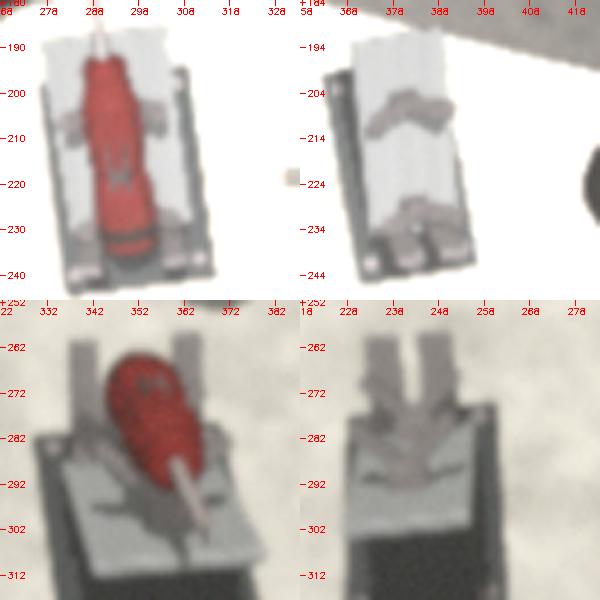

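The montage shows the narrow cradle's tine tops at about (381.7,242.5) and (391.8,241.1) in top, (247.4,258.8) and (235.8,259.2) in side. The wide cradle's are at (286.6,240.4) and (305.8,237.8) in top, (362.9,259.2) and (339.8,260.5) in side. Next is a joint fit that includes small per-camera biases.

```bash
cat > m2.py <<'E'
from h import *
# per cradle: half width, deck z, arm z; order +y,-y
D={'wide':dict(w=30.5,dz=-44,az=-11,dt=[(277.4,188.3),(303.8,185.4)],ds=[(380.2,308.7),(342,312.4)],tt=[(286.6,240.4),(305.8,237.8)],ts=[(362.9,259.2),(339.8,260.5)],at=[(283.3,206.3),(301.6,204.8)]),
'nar':dict(w=23,dz=-33,az=-6,dt=[(368.9,192.7),(387.9,190.1)],ds=[(254.9,301.4),(227.8,303.6)],tt=[(381.7,242.5),(391.8,241.1)],ts=[(247.4,258.8),(235.8,259.2)],at=[(374,212.1),(389.2,209)])}
for n,d in D.items():
    print(n,*[ (tri(d['tt'][i],d['ts'][i])[0].round(4)) for i in(0,1)],*[ (tri(d['dt'][i],d['ds'][i])[0].round(4)) for i in(0,1)])
def res(v,full=False):
    b=v[-4:]; out=[*b/1.0]; L,t=v[12:14]*1
    for i,(n,d) in enumerate(D.items()):
        p=v[6*i:6*i+6]; o,M=crad(*p[:4]); P=lambda x,y,z:o+M@np.array([x,y,z/1e3])
        for j,s in enumerate((1,-1)):
            A=P(L,s*d['w']/1e3,d['dz']);E=P(-t,s*p[4],6);V=P(.066,s*p[5],d['az'])
            for q,c,px in((A,'top','dt'),(A,'side','ds'),(E,'top','tt'),(E,'side','ts'),(V,'top','at')):
                out+=list((proj(c,q)[0]+(b[:2] if c=='top' else b[2:])-d[px][j])/.7)
    return np.array(out)
x0=[.44,.17,.06,.1,.02,.025,.44,-.02,.05,.15,.01,.018,.1,.006]+[0]*4
s=least_squares(res,x0,x_scale=[.1]*14+[1]*4)
np.set_printoptions(suppress=True); print(s.x.round(4)); print((s.fun[4:].reshape(2,2,5,2)*.7).round(1).reshape(4,10))
sd=np.sqrt(np.diag(np.linalg.inv(s.jac.T@s.jac)));print(sd[:12].round(4))
E
python3 m2.py
```

```text
wide [0.4346 0.1912 0.063 ] [0.4395 0.1501 0.0639] [0.5482 0.2126 0.0691] [0.5541 0.1532 0.0658]
nar [ 0.4275 -0.0155  0.0518] [ 0.43   -0.0366  0.053 ] [0.5354 0.0121 0.0663] [ 0.5407 -0.0306  0.066 ]
[ 0.4455  0.1716  0.0577  0.1038  0.0207  0.0196  0.4374 -0.0247  0.0459
  0.1558  0.0107  0.0168  0.0998  0.0056  0.7324  0.4758  0.3878 -0.9114]
[[-1.2 -0.5 -0.4  0.   0.4  0.1  0.2  0.6 -0.2  0.7]
 [ 0.3 -1.  -0.4 -1.1  0.2  0.5 -0.   0.7 -0.3  0. ]
 [-1.   0.5  0.9 -1.2 -0.1  0.5  0.3  0.6  0.7 -0.7]
 [ 0.8 -0.5 -0.7 -0.5 -0.6  0.2 -0.   1.4  0.8 -0.2]]
[0.0019 0.0015 0.0031 0.0074 0.0007 0.0011 0.0019 0.0016 0.0032 0.0081
 0.0007 0.0011]
```

Both cradles fit to about 2 mm, with deck length and heights in agreement. Next, a helper to compute moves in tool axes.

```bash
cat > go.py <<'E'
import sys
from h import *
from station import ctrl
W=(.4455,.1716,.0577,.1038);N=(.4374,-.0247,.0459,.1558)
F=np.diag([1,-1,-1.])
def pose(a):
    k=a[0]; v=np.array([float(x) for x in a[1:4]])/1000
    if k in'wn': o,M=crad(*(W if k=='w' else N)); return o+M@v,M@F
    return v, R.from_euler('z',float(a[4])).as_matrix()@F   # b: world mm, yaw, tool down
if __name__=='__main__':
    np.set_printoptions(suppress=True)
    o=ctrl.get_obs(); p=np.array(o['tool_pos']); A=R.from_rotvec(o['tool_rot']).as_matrix()
    print('t',o['t'],'pos',p.round(4),'F',np.round(o['contact_force'],1),'tq',np.round(o['wrist_torque'],2),'open',round(o['opening'],4),'grip',o['grip_force'])
    for n,c in(('w',W),('n',N)):
        q,M=crad(*c); print(n,'local',((p-q)@M*1e3).round(1), 'rot err',R.from_matrix((M@F).T@A).as_rotvec().round(3))
    for s in ' '.join(sys.argv[1:]).split(','):
        if s.strip():
            q,B=pose(s.split()); print(s,'->offset',((q-p)@A*1e3).round(1),'rot',R.from_matrix(A.T@B).as_rotvec().round(3),'world',q.round(3))
E
python3 go.py b 380 -250 300 0.1, w 38 0 100
```

```text
t 0.6 pos [ 0.223  -0.5839  0.1942] F [-1.1 -0.2  0.1] tq [-0.02  0.01  0.01] open 0.0857 grip 0.0
w local [-191.2 -728.3  268. ] rot err [ 0.068 -0.521 -0.255]
n local [-184.4 -519.1  277.7] rot err [ 0.055 -0.522 -0.204]
b 380 -250 300 0.1 ->offset [ 265.8 -255.8 -105.8] rot [0.    0.    0.265] world [ 0.38 -0.25  0.3 ]
 w 38 0 100 ->offset [ 460.9 -630.7   30.9] rot [-0.068  0.521  0.255] world [0.429 0.17  0.163]
```

```bash
python3 -m handwheel '[{"gripper":-1,"offset":[25,-20,-40],"rotation":[0,0,0.04]},{"gripper":-1,"offset":[60,-55,-75],"rotation":[0,0,0.08]},{"gripper":-1,"offset":[95,-90,-105],"rotation":[0,0,0.12]},{"gripper":-1,"offset":[130,-125,-105],"rotation":[0,0,0.16]},{"gripper":-1,"offset":[170,-160,-105],"rotation":[0,0,0.2]},{"gripper":-1,"offset":[205,-200,-105],"rotation":[0,0,0.24]},{"gripper":-1,"offset":[240,-235,-105],"rotation":[0,0,0.265]},{"gripper":-1,"offset":[266,-256,-105],"rotation":[0,0,0.265]}]' 30; python3 go.py w 38 0 100
```

```text
t: 1.6
tool_pos: [0.3807, -0.248, 0.2997]
tool_rot: [3.137, 0.158, 0.002]
contact_force: [0.5, 0.4, 0.2]
opening: 0.0855
grip_force: 0.0
t 1.6 pos [ 0.3807 -0.248   0.2997] F [0.5 0.4 0.2] tq [-0.04  0.04 -0.03] open 0.0855 grip 0.0
w local [  27.5 -410.6  263.5] rot err [-0.002 -0.523  0.003]
n local [  48.4 -211.8  265.1] rot err [-0.015 -0.522  0.053]
w 38 0 100 ->offset [  89.5 -411.   136.1] rot [ 0.002  0.523 -0.003] world [0.429 0.17  0.163]
```

```bash
python3 -m handwheel '[{"gripper":-1,"offset":[12,-55,0],"rotation":[0,0.08,0]},{"gripper":-1,"offset":[24,-112,10],"rotation":[0,0.16,0]},{"gripper":-1,"offset":[36,-170,30],"rotation":[0,0.24,0]},{"gripper":-1,"offset":[50,-228,50],"rotation":[0,0.32,0]},{"gripper":-1,"offset":[62,-286,70],"rotation":[0,0.4,0]},{"gripper":-1,"offset":[74,-344,95],"rotation":[0,0.48,0]},{"gripper":-1,"offset":[86,-400,120],"rotation":[0,0.523,0]},{"gripper":-1,"offset":[89.5,-411,136],"rotation":[0,0.523,0]}]'; python3 go.py w 38 0 -31
python3 - <<'E'
from station import ctrl
import cv2,numpy as np
a=ctrl.get_image('top')['image'][:,:,::-1][150:290,200:400];b=ctrl.get_image('side')['image'][:,:,::-1][190:330,250:450]
cv2.imwrite('pics/a1.png',cv2.resize(cv2.convertScaleAbs(np.vstack([a,b]),alpha=1.3),None,fx=2.1,fy=2.1,interpolation=cv2.INTER_CUBIC))
E
```

```text
t: 2.6
tool_pos: [0.426, 0.1722, 0.1614]
tool_rot: [-3.004, -0.163, -0.802]
contact_force: [0.0, 0.1, -0.1]
opening: 0.0856
grip_force: 0.0
t 2.6 pos [0.426  0.1722 0.1614] F [ 0.   0.1 -0.1] tq [-0.02  0.25 -0.02] open 0.0856 grip 0.0
w local [35.1  2.7 99.4] rot err [ 0.002 -0.002 -0.004]
n local [ 74.5 196.3  90.3] rot err [-0.024 -0.002  0.041]
w 38 0 -31 ->offset [  3.1   3.  130.4] rot [-0.002  0.002  0.004] world [0.494 0.177 0.05 ]
```

View pics/a1.png

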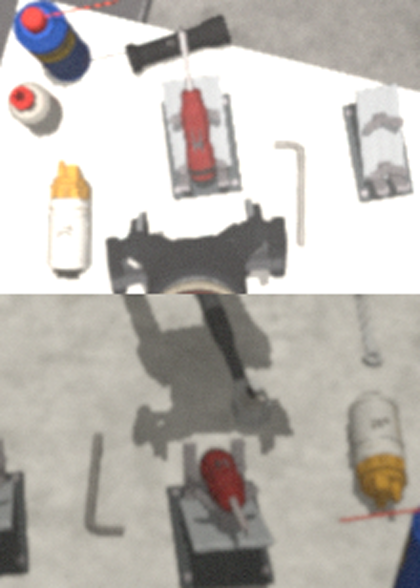

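Run:
```python
from go import *
p=np.array([.426,.1722,.1614]);z=np.array([.5,.05,-.866])
for q in(p,p-.02*z):print(proj('top',q),proj('side',q))
d=ctrl.get_image('side')['image']
import cv2;cv2.imwrite('pics/s2.png',cv2.convertScaleAbs(d[60:330,200:500,::-1],alpha=1.4))
```

```text
[[292.1466577  240.41747004]] [[354.36487137 213.74995738]]
[[292.13496248 244.90689641]] [[354.0889327  201.61384085]]
```

View pics/s2.png

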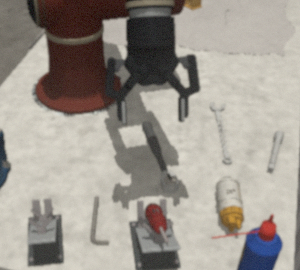

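Run:
```python
from go import *
o=ctrl.get_obs(); A=R.from_rotvec(o['tool_rot']).as_matrix();p=np.array(o['tool_pos'])
for a,b in(((266.7,251),(385,181)),((320,246.7),(324,181))):
    v,e=tri(a,b); print(v.round(4),e, ((v-p)@A*1e3).round(1))
print(p)
for y in(-50,0,50):
  for z in (-13,-20,-40): q=p+A@np.array([0,y,z])/1e3; print(y,z,proj('top',q).round(0),proj('side',q).round(0))
```

```text
[0.4033 0.2176 0.2114] 1.1411883177842697 [  8.2 -51.  -52.3]
[0.4093 0.1206 0.2144] 1.1765567916818327 [  6.2  46.1 -56.8]
[0.42728788 0.16872715 0.16204778]
-50 -13 [[268. 246.]] [[383. 205.]]
-50 -20 [[268. 247.]] [[383. 200.]]
-50 -40 [[267. 252.]] [[382. 188.]]
0 -13 [[294. 243.]] [[352. 206.]]
0 -20 [[294. 244.]] [[352. 202.]]
0 -40 [[294. 249.]] [[352. 190.]]
50 -13 [[320. 239.]] [[321. 208.]]
50 -20 [[320. 241.]] [[321. 203.]]
50 -40 [[321. 246.]] [[321. 191.]]
```

Run:
```python
from station import ctrl
import cv2,numpy as np
a=cv2.imread('pics/side_avg.png').mean(2); b=np.mean([ctrl.get_image('side')['image'].mean(2) for _ in range(3)],0)
print('cols',list(range(316,334,2)),list(range(376,394,2)))
for r in range(160,215,3): print(r,(b-a)[r,316:334:2].round(0).astype(int),(b-a)[r,376:394:2].round(0).astype(int))
```

```text
cols [316, 318, 320, 322, 324, 326, 328, 330, 332] [376, 378, 380, 382, 384, 386, 388, 390, 392]
160 [-54 -76 -68 -64 -68 -54 -51 -52 -52] [-14 -86 -68 -49 -86 -74  -8   4   4]
163 [ -75 -100  -73  -46  -67  -56  -53  -53  -51] [-14 -88 -67 -42 -71 -66  -7   5   5]
166 [ -92 -106  -77  -47  -67  -57  -51  -54  -53] [-13 -86 -68 -44 -76 -70 -10   5   5]
169 [ -86 -103  -77  -43  -60  -55  -51  -50  -52] [-13 -83 -68 -48 -81 -75  -9   5   5]
172 [-46 -86 -73 -41 -61 -54 -52 -53 -53] [-12 -84 -68 -45 -77 -74  -9   6   5]
175 [-27 -83 -76 -42 -59 -59 -54 -54 -55] [-11 -86 -76 -52 -71 -50  -1   5   5]
178 [ -6 -36 -51 -40 -55 -60 -54 -55 -56] [ -7 -74 -75 -47 -12   2   5   5   5]
181 [  2  -1 -12 -36 -60 -59 -53 -55 -52] [  3 -12 -25 -18   0   6   5   6   5]
184 [  4   7  -2 -24 -58 -55 -53 -53 -52] [5 5 6 4 5 5 6 3 5]
187 [  4  11  14  21  -4 -22 -17  -4  -3] [5 4 5 5 6 5 5 6 5]
190 [ 5 36 61 62 42  9  6  6  6] [4 6 5 4 6 5 5 5 7]
193 [ 3 11 48 63 59 25  7  6  6] [5 5 6 5 6 5 5 6 7]
196 [ 4  2 17 55 62 54 14  5  5] [6 6 5 6 4 5 5 6 6]
199 [ 3  2  7 47 61 59 35  7  5] [4 4 6 5 5 5 6 5 5]
202 [ 3  3  3 17 45 37 25  6  4] [5 6 5 6 5 6 6 5 7]
205 [  2  -3 -19 -39 -21   3   4   1   0] [5 4 6 6 6 5 4 5 5]
208 [-36 -46 -48 -48 -49 -38 -39 -46 -47] [1 5 6 6 6 6 4 7 5]
211 [-49 -52 -51 -49 -51 -51 -49 -49 -48] [-19   3   5   6   3   6   4   5   6]
214 [-49 -51 -50 -51 -51 -51 -51 -49 -49] [-43  -3   5   6   4   7   6   6   5]
```

Run:
```python
from h import *
for n,a,b in(('hex corner',(537,255),(262,255)),('hex long end',(533,447),(272,105)),('hex short end',(483,256),(312,260)),('wide base far R',(396,160),(403,350)),('wide base far L',None,None),('ratchet head',(285,515),(515,45))):
    if a is None: continue
    v,e=tri(crop('top',a),crop('side',b)); print(n,v.round(4),round(e,2))
```

```text
hex corner [0.487  0.067  0.0064] 2.33
hex long end [0.3769 0.0678 0.0068] 0.72
hex short end [0.4875 0.0953 0.0035] 1.13
wide base far R [0.5445 0.1443 0.0037] 0.94
ratchet head [0.3408 0.2087 0.0231] 0.99
```

```bash
python3 -m handwheel '[{"gripper":-1,"offset":[0,0,25],"rotation":[0,0,0]},{"gripper":-1,"offset":[1,0,50],"rotation":[0,0,0]},{"gripper":-1,"offset":[1,0,80],"rotation":[0,0,0]},{"gripper":-1,"offset":[1,0,80],"rotation":[0,0,0]},{"gripper":-1,"offset":[1,0,80],"rotation":[0,0,0]},{"gripper":-1,"offset":[1,0,80],"rotation":[0,0,0]},{"gripper":-1,"offset":[1,0,80],"rotation":[0,0,0]},{"gripper":-1,"offset":[1,0,80],"rotation":[0,0,0]}]'; python3 go.py w 38 0 -31
python3 - <<'E'
from station import ctrl
from h import *
import cv2
o=ctrl.get_obs(); A=R.from_rotvec(o['tool_rot']).as_matrix();p=np.array(o['tool_pos'])
for y in(-50,50): q=p+A@np.array([0,y,-13])/1e3; print(y,proj('top',q).round(0),proj('side',q).round(0))
a=ctrl.get_image('top')['image'][:,:,::-1][175:275,230:360];b=ctrl.get_image('side')['image'][:,:,::-1][180:320,280:440]
f=lambda i,al:cv2.resize(cv2.convertScaleAbs(i,alpha=al),(400,400*i.shape[0]//i.shape[1]),interpolation=cv2.INTER_CUBIC)
A=f(a,1.2);B=f(b,1.6);B=B[:];c=np.zeros((max(len(A),len(B)),800,3),np.uint8);c[:len(A),:400]=A;c[:len(B),400:]=B;cv2.imwrite('pics/a2.png',c)
E
```

```text
t: 3.9
tool_pos: [0.469, 0.1723, 0.0951]
tool_rot: [-3.006, -0.15, -0.806]
contact_force: [-0.4, -0.4, -1.2]
opening: 0.0853
grip_force: 0.0
t 3.9 pos [0.469  0.1723 0.0951] F [-0.4 -0.4 -1.2] tq [-0.01  0.21  0.01] open 0.0853 grip 0.0
w local [39.  -1.8 20.6] rot err [-0.002  0.001  0.003]
n local [ 78.1 189.7  11.7] rot err [-0.028  0.001  0.048]
w 38 0 -31 ->offset [-1.  -1.8 51.6] rot [ 0.002 -0.001 -0.003] world [0.494 0.177 0.05 ]
-50 [[270. 228.]] [[383. 252.]]
50 [[318. 222.]] [[323. 255.]]
```

View pics/a2.png

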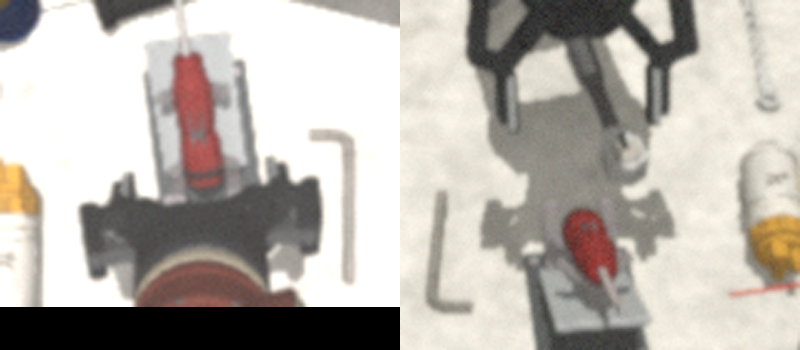

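Run:
```python
from go import *
o=ctrl.get_obs(); A=R.from_rotvec(o['tool_rot']).as_matrix();p=np.array(o['tool_pos']);q0,M=crad(*W)
for a,b in(((271.6,231.9),(382.8,228.8)),((321,228.6),(324,231))):
    v,e=tri(a,b); print(v.round(4),round(e,2),((v-p)@A*1e3).round(1),'cradle local',((v-q0)@M*1e3).round(1))
# closest: assume tips at tool (0,+-50,d): best d per view
for d in range(-60,0,10):
    print(d,[ (proj(c,p+A@np.array([0,y,d])/1e3)[0]).round(0).tolist() for y in(-48,48) for c in('top','side')])
```

```text
[0.4449 0.2166 0.1463] 1.51 [  9.  -46.5 -54.4] cradle local [47.9 44.8 74.7]
[0.4499 0.1203 0.1442] 2.18 [  3.9  49.9 -54.9] cradle local [ 42.5 -51.5  75.4]
-60 [[270.0, 237.0], [381.0, 224.0], [318.0, 232.0], [323.0, 227.0]]
-50 [[270.0, 235.0], [381.0, 230.0], [318.0, 230.0], [323.0, 233.0]]
-40 [[270.0, 233.0], [382.0, 236.0], [318.0, 228.0], [324.0, 239.0]]
-30 [[271.0, 231.0], [382.0, 242.0], [317.0, 226.0], [324.0, 245.0]]
-20 [[271.0, 229.0], [382.0, 248.0], [317.0, 224.0], [324.0, 251.0]]
-10 [[271.0, 227.0], [382.0, 254.0], [317.0, 222.0], [324.0, 257.0]]
```

```bash
python3 -m handwheel '[{"gripper":-1,"offset":[0,-1,15],"rotation":[0,0,0]},{"gripper":-1,"offset":[-1,-2,30],"rotation":[0,0,0]},{"gripper":-1,"offset":[-1,-2,45],"rotation":[0,0,0]},{"gripper":-1,"offset":[-1,-2,50],"rotation":[0,0,0]},{"gripper":-1,"offset":[-1,-2,50],"rotation":[0,0,0]},{"gripper":-1,"offset":[-1,-2,50],"rotation":[0,0,0]},{"gripper":-1,"offset":[-1,-2,50],"rotation":[0,0,0]},{"gripper":-1,"offset":[-1,-2,50],"rotation":[0,0,0]}]'; python3 go.py
python3 - <<'E'
from go import *
import cv2
o=ctrl.get_obs(); A=R.from_rotvec(o['tool_rot']).as_matrix();p=np.array(o['tool_pos']);
for d in(-60,-50,-40,-30,-20,-10): print(d,[ (proj(c,p+A@np.array([0,y,d])/1e3)[0]).round(0).tolist() for y in(-48,48) for c in('top','side')])
a=ctrl.get_image('top')['image'][:,:,::-1][175:275,230:360];b=ctrl.get_image('side')['image'][:,:,::-1][180:320,280:440]
f=lambda i,al:cv2.resize(cv2.convertScaleAbs(i,alpha=al),(400,400*i.shape[0]//i.shape[1]),interpolation=cv2.INTER_CUBIC)
A=f(a,1.2);B=f(b,1.6);c=np.zeros((max(len(A),len(B)),800,3),np.uint8);c[:len(A),:400]=A;c[:len(B),400:]=B;cv2.imwrite('pics/a3.png',c)
E
```

```text
t: 5.0
tool_pos: [0.4928, 0.1766, 0.0511]
tool_rot: [-3.006, -0.15, -0.806]
contact_force: [-0.2, 0.2, -0.6]
opening: 0.0855
grip_force: 0.0
t 5.0 pos [0.4928 0.1766 0.0511] F [-0.2  0.2 -0.6] tq [-0.07  0.26  0.04] open 0.0855 grip 0.0
w local [ 37.9   0.1 -29.5] rot err [-0.002  0.     0.003]
n local [ 77.1 190.3 -38.5] rot err [-0.028  0.     0.049]
-60 [[270.0, 228.0], [383.0, 253.0], [316.0, 222.0], [325.0, 257.0]]
-50 [[270.0, 226.0], [383.0, 259.0], [316.0, 221.0], [326.0, 262.0]]
-40 [[271.0, 224.0], [383.0, 265.0], [316.0, 219.0], [326.0, 268.0]]
-30 [[271.0, 222.0], [383.0, 270.0], [315.0, 217.0], [326.0, 274.0]]
-20 [[271.0, 220.0], [383.0, 276.0], [315.0, 215.0], [326.0, 279.0]]
-10 [[271.0, 219.0], [383.0, 282.0], [315.0, 214.0], [326.0, 285.0]]
```

View pics/a3.png

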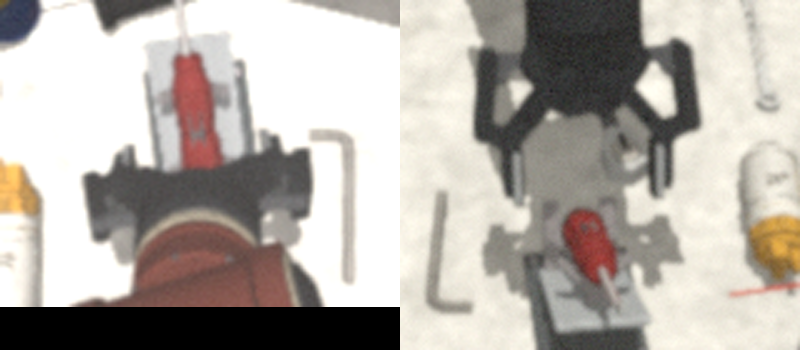

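The side view shows the open fingertips at (326,261) and (384,258). That is about 51 mm behind the reported TCP where 13 mm was expected, so the tool is physically about 38 mm short, which also matches the previous view. I'll go 40 mm deeper and close.

```bash
python3 -m handwheel '[{"gripper":-1,"offset":[0,0,15],"rotation":[0,0,0]},{"gripper":-1,"offset":[0,0,28],"rotation":[0,0,0]},{"gripper":-1,"offset":[0,0,40],"rotation":[0,0,0]},{"gripper":-1,"offset":[0,0,40],"rotation":[0,0,0]},{"gripper":-1,"offset":[0,0,40],"rotation":[0,0,0]},{"gripper":1,"offset":[0,0,40],"rotation":[0,0,0]},{"gripper":1,"offset":[0,0,40],"rotation":[0,0,0]},{"gripper":1,"offset":[0,0,40],"rotation":[0,0,0]}]' 40; python3 go.py
```

```text
t: 6.1
tool_pos: [0.5126, 0.1786, 0.0162]
tool_rot: [-3.006, -0.15, -0.805]
contact_force: [0.2, -0.2, 0.1]
opening: 0.0328
grip_force: 0.0
t 6.1 pos [0.5126 0.1786 0.0162] F [ 0.2 -0.2  0.1] tq [-0.05  0.26  0.01] open 0.0328 grip 0.0
w local [ 37.7  -0.  -69.7] rot err [-0.002 -0.     0.003]
n local [ 76.8 189.1 -78.6] rot err [-0.028 -0.     0.048]
```

```bash
python3 -m handwheel '[{"gripper":1,"offset":[0,0,0],"rotation":[0,0,0]},{"gripper":1,"offset":[0,0,0],"rotation":[0,0,0]},{"gripper":1,"offset":[0,0,0],"rotation":[0,0,0]},{"gripper":1,"offset":[0,0,0],"rotation":[0,0,0]},{"gripper":1,"offset":[0,0,0],"rotation":[0,0,0]},{"gripper":1,"offset":[0,0,0],"rotation":[0,0,0]},{"gripper":1,"offset":[0,0,0],"rotation":[0,0,0]},{"gripper":1,"offset":[0,0,0],"rotation":[0,0,0]}]' 40; python3 go.py
```

```text
t: 7.1
tool_pos: [0.5126, 0.1783, 0.0163]
tool_rot: [-3.007, -0.151, -0.805]
contact_force: [-4.1, -2.3, 5.6]
opening: 0.0287
grip_force: 38.9
t 7.1 pos [0.5126 0.1783 0.0163] F [-4.1 -2.3  5.6] tq [-0.47  0.48 -0.07] open 0.0287 grip 38.94862711429596
w local [ 37.7  -0.3 -69.6] rot err [-0.002 -0.001  0.003]
n local [ 76.8 188.9 -78.6] rot err [-0.028 -0.001  0.048]
```

```bash
python3 -m handwheel '[{"gripper":1,"offset":[2,0,-15],"rotation":[0,0,0]},{"gripper":1,"offset":[3,0,-35],"rotation":[0,0,0]},{"gripper":1,"offset":[3,0,-60],"rotation":[0,0,0]},{"gripper":1,"offset":[3,0,-85],"rotation":[0,0,0]},{"gripper":1,"offset":[3,0,-85],"rotation":[0,0,0]},{"gripper":1,"offset":[3,0,-85],"rotation":[0,0,0]},{"gripper":1,"offset":[3,0,-85],"rotation":[0,0,0]},{"gripper":1,"offset":[3,0,-85],"rotation":[0,0,0]}]' 50; python3 go.py n 42 0 20,n 42 0 -45
```

```text
t: 8.1
tool_pos: [0.4725, 0.1744, 0.0898]
tool_rot: [-3.008, -0.15, -0.802]
contact_force: [-0.3, -0.2, -1.4]
opening: 0.0287
grip_force: 49.5
t 8.1 pos [0.4725 0.1744 0.0898] F [-0.3 -0.2 -1.4] tq [-0.11  0.34  0.01] open 0.0287 grip 49.4651198387146
w local [39.5 -0.1 14.2] rot err [-0.002 -0.003  0.003]
n local [ 78.7 191.2   5.2] rot err [-0.028 -0.003  0.049]
n 42 0 20 ->offset [-27.4 193.1  -9.3] rot [ 0.028  0.003 -0.049] world [ 0.463 -0.021  0.084]
n 42 0 -45 ->offset [-27.2 191.3  55.7] rot [ 0.028  0.003 -0.049] world [ 0.496 -0.016  0.028]
```

```bash
python3 -m handwheel '[{"gripper":1,"offset":[-4,30,-10],"rotation":[0.004,0,-0.008]},{"gripper":1,"offset":[-9,65,-10],"rotation":[0.01,0,-0.016]},{"gripper":1,"offset":[-14,100,-10],"rotation":[0.015,0,-0.026]},{"gripper":1,"offset":[-19,135,-10],"rotation":[0.02,0,-0.035]},{"gripper":1,"offset":[-24,170,-10],"rotation":[0.026,0.003,-0.044]},{"gripper":1,"offset":[-27,193,-10],"rotation":[0.028,0.003,-0.049]},{"gripper":1,"offset":[-27,193,-10],"rotation":[0.028,0.003,-0.049]},{"gripper":1,"offset":[-27,193,-10],"rotation":[0.028,0.003,-0.049]}]'; python3 go.py n 43 0 -52
```

```text
t: 9.1
tool_pos: [0.4637, -0.02, 0.0859]
tool_rot: [-2.986, -0.234, -0.803]
contact_force: [0.1, 0.2, -1.6]
opening: 0.0279
grip_force: 49.9
t 9.1 pos [ 0.4637 -0.02    0.0859] F [ 0.1  0.2 -1.6] tq [-0.01  0.38 -0.02] open 0.0279 grip 49.87635791301727
w local [  12.6 -192.4   25.3] rot err [ 0.026  0.002 -0.045]
n local [43.2  0.6 21.3] rot err [ 0.     0.002 -0.   ]
n 43 0 -52 ->offset [-0.3  0.6 73.3] rot [-0.    -0.002  0.   ] world [ 0.5   -0.015  0.022]
```

```bash
cat > red.py <<'E'
from go import *
import cv2
def red(img):
    h=cv2.cvtColor(img,cv2.COLOR_BGR2HSV); return ((h[...,0]<8)|(h[...,0]>172))&(h[...,1]>120)&(h[...,2]>40)
def chk(img,cam,c,zoff,xs,x0,y0):
    o,M=crad(*c); m=red(img)
    for x in xs:
        u=proj(cam,o+M@np.array([x0+x,y0,zoff])/1e3)[0]; r=int(round(u[1])); cols=[k for k in range(int(u[0])-22,int(u[0])+22) if m[r,k]]
        print(cam,x,u.round(1),'row',r,'red', (min(cols),max(cols),np.mean(cols).round(1)) if cols else None)
E
python3 - <<'E'
from red import *
s=cv2.imread('pics/side_avg.png');t=cv2.imread('pics/top_avg.png')
chk(s,'side',W,-11,(30,45,60,75,90),0,0);chk(t,'top',W,-11,(10,30,60,80),0,0)
s=ctrl.get_image('side')['image'][:,:,::-1].copy();t=ctrl.get_image('top')['image'][:,:,::-1].copy()
chk(s,'side',N,80,(30,45,60,75,90),5.5,.6);chk(t,'top',N,80,(10,60,80,95),5.5,.6)
E
```

```text
side 30 [354. 277.] row 277 red (349, 363, np.float64(356.4))
side 45 [355.2 279.9] row 280 red (350, 364, np.float64(357.0))
side 60 [356.4 282.9] row 283 red (351, 365, np.float64(358.0))
side 75 [357.7 285.9] row 286 red (353, 365, np.float64(358.3))
side 90 [359.  289.2] row 289 red (354, 358, np.float64(356.0))
top 10 [294.8 229.3] row 229 red (292, 293, np.float64(292.5))
top 30 [293.6 220.9] row 221 red (298, 298, np.float64(298.0))
top 60 [291.8 208. ] row 208 red (289, 296, np.float64(292.5))
top 80 [290.6 199.3] row 199 red (288, 294, np.float64(291.0))
side 30 [235.6 225.7] row 226 red (227, 242, np.float64(234.5))
side 45 [235.1 227.7] row 228 red (227, 242, np.float64(234.5))
side 60 [234.6 229.7] row 230 red (227, 242, np.float64(234.5))
side 75 [234.  231.8] row 232 red (228, 240, np.float64(234.6))
side 90 [233.4 234. ] row 234 red (228, 239, np.float64(233.9))
top 10 [392.6 247.8] row 248 red None
top 60 [390.6 225.4] row 225 red (389, 397, np.float64(393.0))
top 80 [389.8 216.1] row 216 red (388, 395, np.float64(391.5))
top 95 [389.2 209. ] row 209 red None
```

```bash
python3 -m handwheel '[{"gripper":1,"offset":[0,-1,20],"rotation":[0,0,0]},{"gripper":1,"offset":[0,-1,40],"rotation":[0,0,0]},{"gripper":1,"offset":[0,-1,55],"rotation":[0,0,0]},{"gripper":1,"offset":[0,-1,65],"rotation":[0,0,0]},{"gripper":1,"offset":[0,-1,72],"rotation":[0,0,0]},{"gripper":1,"offset":[0,-1,72],"rotation":[0,0,0]},{"gripper":1,"offset":[0,-1,72],"rotation":[0,0,0]},{"gripper":1,"offset":[0,-1,72],"rotation":[0,0,0]}]'; python3 go.py;  python3 - <<'E'
from red import *
s=ctrl.get_image('side')['image'][:,:,::-1].copy()
chk(s,'side',N,8,(30,45,60,75,90),5.5,1.5)
E
```

```text
t: 10.2
tool_pos: [0.4997, -0.0138, 0.0246]
tool_rot: [-2.986, -0.234, -0.806]
contact_force: [-0.1, 0.7, -1.3]
opening: 0.0285
grip_force: 49.9
t 10.2 pos [ 0.4997 -0.0138  0.0246] F [-0.1  0.7 -1.3] tq [-0.05  0.34 -0.02] open 0.0285 grip 49.87646520137787
w local [  13.5 -190.1  -46. ] rot err [ 0.026  0.003 -0.046]
n local [ 44.1   1.1 -50.1] rot err [-0.001  0.003 -0.001]
side 30 [241.  266.5] row 267 red (233, 247, np.float64(240.0))
side 45 [240.6 269.1] row 269 red (233, 247, np.float64(240.0))
side 60 [240.1 271.8] row 272 red (233, 246, np.float64(239.5))
side 75 [239.7 274.7] row 275 red (233, 246, np.float64(239.8))
side 90 [239.2 277.6] row 278 red (234, 244, np.float64(239.0))
```

```bash
python3 -m handwheel '[{"gripper":1,"offset":[0,-1,2],"rotation":[0,0,0]},{"gripper":1,"offset":[0,-1,3],"rotation":[0,0,0]},{"gripper":1,"offset":[0,-1,4],"rotation":[0,0,0]},{"gripper":1,"offset":[0,-1,5],"rotation":[0,0,0]},{"gripper":1,"offset":[0,-1,6],"rotation":[0,0,0]},{"gripper":1,"offset":[0,-1,7],"rotation":[0,0,0]},{"gripper":1,"offset":[0,-1,7],"rotation":[0,0,0]},{"gripper":1,"offset":[0,-1,7],"rotation":[0,0,0]}]'; python3 go.py
```

```text
t: 11.25
tool_pos: [0.5035, -0.0138, 0.0192]
tool_rot: [-2.989, -0.235, -0.807]
contact_force: [-10.3, -7.6, 7.7]
opening: 0.0285
grip_force: 51.2
t 11.25 pos [ 0.5035 -0.0138  0.0192] F [-10.3  -7.6   7.7] tq [-0.81  0.86 -0.43] open 0.0285 grip 51.226603388786316
w local [  14.1 -190.4  -52.6] rot err [ 0.023  0.003 -0.047]
n local [ 44.7   0.5 -56.7] rot err [-0.003  0.003 -0.002]
```

```bash
python3 -m handwheel '[{"gripper":1,"offset":[0,0.7,0],"rotation":[0,0,0]},{"gripper":1,"offset":[0,1.5,0],"rotation":[0,0,0]},{"gripper":1,"offset":[0,1.5,0.5],"rotation":[0,0,0]},{"gripper":1,"offset":[0,1.5,1],"rotation":[0,0,0]},{"gripper":1,"offset":[0,1.5,1],"rotation":[0,0,0]},{"gripper":1,"offset":[0,1.5,1],"rotation":[0,0,0]},{"gripper":1,"offset":[0,1.5,1],"rotation":[0,0,0]},{"gripper":1,"offset":[0,1.5,1],"rotation":[0,0,0]}]'; python3 go.py
```

```text
t: 12.25
tool_pos: [0.5041, -0.0143, 0.0186]
tool_rot: [-2.987, -0.235, -0.805]
contact_force: [-16.6, -4.7, 15.0]
opening: 0.0283
grip_force: 52.0
t 12.25 pos [ 0.5041 -0.0143  0.0186] F [-16.6  -4.7  15. ] tq [-0.29  1.16 -0.25] open 0.0283 grip 52.00896441936493
w local [  14.2 -191.   -53.4] rot err [ 0.025  0.003 -0.047]
n local [ 44.8  -0.1 -57.4] rot err [-0.001  0.003 -0.002]
```

```bash
python3 -m handwheel '[{"gripper":1,"offset":[-1,0.3,-0.5],"rotation":[0,0,0]},{"gripper":1,"offset":[-2,0.3,-0.5],"rotation":[0,0,0]},{"gripper":1,"offset":[-3,0.3,-0.5],"rotation":[0,0,0]},{"gripper":1,"offset":[-4,0.3,-0.5],"rotation":[0,0,0]},{"gripper":1,"offset":[-5,0.3,-0.5],"rotation":[0,0,0]},{"gripper":1,"offset":[-6,0.3,-0.5],"rotation":[0,0,0]},{"gripper":1,"offset":[-6,0.3,-0.5],"rotation":[0,0,0]},{"gripper":1,"offset":[-6,0.3,-0.5],"rotation":[0,0,0]}]'; sed -i "/'grip',/a\\    q,M=crad(*N); print('F local n',(M.T@o['contact_force']).round(1),'w',(crad(*W)[1].T@o['contact_force']).round(1))" go.py; python3 go.py
```

```text
t: 13.25
tool_pos: [0.5005, -0.015, 0.0168]
tool_rot: [-2.985, -0.232, -0.813]
contact_force: [6.4, 2.2, 3.4]
opening: 0.0285
grip_force: 49.8
t 13.25 pos [ 0.5005 -0.015   0.0168] F [6.4 2.2 3.4] tq [ 0.35 -0.81 -0.03] open 0.0285 grip 49.82433021068573
F local n [ 7.4  1.2 -0.4] w [ 7.4  1.6 -0.4]
w local [  10.2 -191.3  -53.1] rot err [ 0.025  0.008 -0.045]
n local [ 40.8  -0.2 -57.1] rot err [-0.002  0.008  0.   ]
```

```bash
python3 -m handwheel '[{"gripper":1,"offset":[0,0,0.7],"rotation":[0,0,0]},{"gripper":1,"offset":[-0.5,0,1],"rotation":[0,0,0]},{"gripper":1,"offset":[-1,0,1],"rotation":[0,0,0]},{"gripper":1,"offset":[-1.5,0,1],"rotation":[0,0,0]},{"gripper":1,"offset":[-2,0,1],"rotation":[0,0,0]},{"gripper":1,"offset":[-3,0,1],"rotation":[0,0,0]},{"gripper":1,"offset":[-3,0,1],"rotation":[0,0,0]},{"gripper":1,"offset":[-3,0,1],"rotation":[0,0,0]}]'; python3 go.py
```

```text
t: 14.25
tool_pos: [0.5007, -0.0152, 0.0169]
tool_rot: [-2.982, -0.23, -0.82]
contact_force: [10.6, 6.8, 7.0]
opening: 0.028
grip_force: 49.9
t 14.25 pos [ 0.5007 -0.0152  0.0169] F [10.6  6.8  7. ] tq [ 0.97 -1.53  0.17] open 0.028 grip 49.90731418132782
F local n [13.5  5.1  0.4] w [13.2  5.7  0.5]
w local [  10.4 -191.5  -53.1] rot err [ 0.025  0.013 -0.044]
n local [ 41.   -0.4 -57.1] rot err [-0.002  0.013  0.001]
```

```bash
python3 -m handwheel '[{"gripper":1,"offset":[1,0.3,0],"rotation":[0,0,0]},{"gripper":1,"offset":[2.5,0.5,0],"rotation":[0,0,0]},{"gripper":1,"offset":[2.5,0.5,1],"rotation":[0,0,0]},{"gripper":1,"offset":[2.5,0.5,2],"rotation":[0,0,0]},{"gripper":1,"offset":[2.5,0.5,3],"rotation":[0,0,0]},{"gripper":1,"offset":[2.5,0.5,3],"rotation":[0,0,0]},{"gripper":1,"offset":[2.5,0.5,3],"rotation":[0,0,0]},{"gripper":1,"offset":[2.5,0.5,3],"rotation":[0,0,0]}]'; python3 go.py
python3 - <<'E'
from red import *
s=ctrl.get_image('side')['image'][:,:,::-1].copy();t=ctrl.get_image('top')['image'][:,:,::-1].copy()
chk(s,'side',N,0,(30,45,60,75,90),0,0);chk(t,'top',N,0,(10,60,80,95),0,0)
m=red(s); ys,xs=np.where(m[230:330,215:265]); print('rows',ys.min()+230,ys.max()+230); m=red(cv2.imread('pics/side_avg.png')); ys,xs=np.where(m[230:330,340:372]); print('init wide rows',ys.min()+230,ys.max()+230)
o,M=crad(*N);print([proj('side',o+M@np.array(v)/1e3)[0].round(1).tolist() for v in((0,0,15),(97,0,0),(97,0,-15),(97,0,15))])
o,M=crad(*W);print([proj('side',o+M@np.array(v)/1e3)[0].round(1).tolist() for v in((0,0,4),(97,0,-11),(97,0,-26),(97,0,4))])
E
```

```text
t: 15.25
tool_pos: [0.5016, -0.0149, 0.0159]
tool_rot: [-2.984, -0.241, -0.806]
contact_force: [-44.8, 0.2, 51.6]
opening: 0.0287
grip_force: 56.4
t 15.25 pos [ 0.5016 -0.0149  0.0159] F [-44.8   0.2  51.6] tq [0.74 2.24 0.67] open 0.0287 grip 56.40548765659332
F local n [-12.5   7.2  66.8] w [-12.8   4.9  66.9]
w local [  10.7 -191.4  -54.5] rot err [ 0.028  0.004 -0.05 ]
n local [ 41.2  -0.3 -58.5] rot err [ 0.002  0.004 -0.005]
side 30 [240.8 270. ] row 270 red (233, 247, np.float64(240.0))
side 45 [240.3 272.7] row 273 red (232, 247, np.float64(239.5))
side 60 [239.9 275.5] row 275 red (232, 246, np.float64(239.0))
side 75 [239.5 278.3] row 278 red (233, 245, np.float64(239.0))
side 90 [239.  281.3] row 281 red (233, 244, np.float64(238.9))
top 10 [384.5 234.1] row 234 red None
top 60 [382.5 213.2] row 213 red (381, 388, np.float64(384.5))
top 80 [381.6 204.6] row 205 red (380, 387, np.float64(383.5))
top 95 [381. 198.] row 198 red (384, 385, np.float64(384.5))
rows 258 284
init wide rows 265 292
[[240.6, 257.0], [238.8, 282.7], [239.9, 291.5], [237.7, 273.8]]
[[351.5, 263.4], [359.7, 290.7], [359.9, 299.6], [359.5, 281.7]]
```

```bash
python3 -m handwheel '[{"gripper":1,"offset":[0,0,-1],"rotation":[0,0,0]},{"gripper":1,"offset":[-0.5,0,-1.5],"rotation":[0,0,0]},{"gripper":1,"offset":[-1,0,-2],"rotation":[0,0,0]},{"gripper":1,"offset":[-1.5,0,-2],"rotation":[0,0,0]},{"gripper":1,"offset":[-2,0,-2],"rotation":[0,0,0]},{"gripper":1,"offset":[-2,0,-2],"rotation":[0,0,0]},{"gripper":1,"offset":[-2,0,-2],"rotation":[0,0,0]},{"gripper":1,"offset":[-2,0,-2],"rotation":[0,0,0]}]'; python3 go.py
```

```text
t: 16.35
tool_pos: [0.5014, -0.0152, 0.0164]
tool_rot: [-2.982, -0.234, -0.818]
contact_force: [2.7, 8.0, 13.4]
opening: 0.0288
grip_force: 51.1
t 16.35 pos [ 0.5014 -0.0152  0.0164] F [ 2.7  8.  13.4] tq [ 1.14 -1.09  0.62] open 0.0288 grip 51.078423857688904
F local n [10.1  7.5  9.7] w [9.7 7.7 9.9]
w local [  10.7 -191.6  -53.8] rot err [ 0.026  0.012 -0.046]
n local [ 41.3  -0.6 -57.8] rot err [-0.001  0.012 -0.001]
```

```bash
python3 -m handwheel '[{"gripper":0.25,"offset":[0,0,0],"rotation":[0,0,0]},{"gripper":0.1,"offset":[0,0,0],"rotation":[0,0,0]},{"gripper":-0.2,"offset":[0,0,0],"rotation":[0,0,0]},{"gripper":-0.6,"offset":[1,0,0],"rotation":[0,0,0]},{"gripper":-1,"offset":[2,0,0],"rotation":[0,0,0]},{"gripper":-1,"offset":[3,0,0],"rotation":[0,0,0]},{"gripper":-1,"offset":[3,0,-20],"rotation":[0,0,0]},{"gripper":-1,"offset":[3,0,-50],"rotation":[0,0,0]}]'; python3 go.py b 394 317 120 -0.015, b 394 317 220 -0.015;  python3 - <<'E'
from red import *
s=ctrl.get_image('side')['image'][:,:,::-1].copy()
chk(s,'side',N,0,(30,45,60,75,90),0,0)
m=red(s); ys,xs=np.where(m[230:330,215:265]); print('rows',ys.min()+230,ys.max()+230)
E
```

```text
t: 17.35
tool_pos: [0.4738, -0.0186, 0.0556]
tool_rot: [-2.986, -0.234, -0.8]
contact_force: [0.2, -0.7, 0.7]
opening: 0.0852
grip_force: 0.0
t 17.35 pos [ 0.4738 -0.0186  0.0556] F [ 0.2 -0.7  0.7] tq [-0.02  0.26 -0.01] open 0.0852 grip 0.0
F local n [ 0.4 -0.7  0.5] w [ 0.4 -0.7  0.5]
w local [   6.3 -192.1   -6. ] rot err [ 0.027 -0.    -0.045]
n local [ 36.8   0.4 -10. ] rot err [ 0.001 -0.    -0.   ]
b 394 317 120 -0.015 ->offset [   9.  -344.   -68.7] rot [-0.046 -0.522  0.167] world [0.394 0.317 0.12 ]
 b 394 317 220 -0.015 ->offset [  59.  -344.1 -155.3] rot [-0.046 -0.522  0.167] world [0.394 0.317 0.22 ]
side 30 [240.8 270. ] row 270 red (233, 247, np.float64(240.0))
side 45 [240.3 272.7] row 273 red (232, 246, np.float64(239.0))
side 60 [239.9 275.5] row 275 red (232, 246, np.float64(239.0))
side 75 [239.5 278.3] row 278 red (233, 245, np.float64(239.3))
side 90 [239.  281.3] row 281 red (234, 244, np.float64(239.8))
rows 258 283
```

```bash
python3 -m handwheel '[{"gripper":-1,"offset":[0,-5,-50],"rotation":[0,0,0]},{"gripper":-1,"offset":[5,-50,-90],"rotation":[0,-0.06,0]},{"gripper":-1,"offset":[8,-105,-100],"rotation":[-0.01,-0.15,0.03]},{"gripper":-1,"offset":[12,-160,-100],"rotation":[-0.02,-0.25,0.07]},{"gripper":-1,"offset":[15,-215,-100],"rotation":[-0.03,-0.35,0.1]},{"gripper":-1,"offset":[18,-270,-95],"rotation":[-0.04,-0.45,0.14]},{"gripper":-1,"offset":[19,-320,-88],"rotation":[-0.046,-0.522,0.167]},{"gripper":-1,"offset":[19,-344,-86],"rotation":[-0.046,-0.522,0.167]}]'; python3 go.py b 394 317 30 -0.015,b 394 317 -34 -0.015;  python3 - <<'E'
from red import *
s=ctrl.get_image('side')['image'][:,:,::-1].copy()
cv2.imwrite('pics/s_pump.png',s);t=ctrl.get_image('top')['image'][:,:,::-1].copy();cv2.imwrite('pics/t_pump.png',t)
# yellow mask
for n,i in(('side',s),('top',t)):
    h=cv2.cvtColor(i,cv2.COLOR_BGR2HSV); m=(h[...,0]>12)&(h[...,0]<28)&(h[...,1]>110)&(h[...,2]>50); x0,x1=(410,460) if n=='side' else (215,255)
    y0,y1=(235,300) if n=='side' else (215,260)
    ys,xs=np.where(m[y0:y1,x0:x1]); print(n,'yellow',xs.mean()+x0,xs.min()+x0,xs.max()+x0,ys.min()+y0,ys.max()+y0)
for y in(.312,.317,.322):print(y,proj('side',[.45,y,.0226]).round(1),proj('top',[.45,y,.0226]).round(1))
E
```

```text
t: 18.4
tool_pos: [0.3951, 0.3194, 0.1385]
tool_rot: [3.14, -0.02, 0.001]
contact_force: [0.5, -0.5, 0.2]
opening: 0.0858
grip_force: 0.0
t 18.4 pos [0.3951 0.3194 0.1385] F [ 0.5 -0.5  0.2] tq [0.03 0.01 0.04] open 0.0858 grip 0.0
F local n [ 0.4 -0.6 -0. ] w [ 0.4 -0.6 -0. ]
w local [ 10.3 152.2  87.4] rot err [-0.032 -0.522  0.114]
n local [ 56.4 346.5  74.4] rot err [-0.046 -0.522  0.164]
b 394 317 30 -0.015 ->offset [ -1.2   2.2 108.5] rot [ 0.002 -0.001  0.002] world [0.394 0.317 0.03 ]
b 394 317 -34 -0.015 ->offset [ -1.2   2.1 172.5] rot [ 0.002 -0.001  0.002] world [ 0.394  0.317 -0.034]
side yellow 431.8168674698795 420 442 266 291
top yellow 232.53608247422682 225 241 227 243
0.312 [[428.8 281.9]] [[234.4 235.9]]
0.317 [[431.5 281.9]] [[232.2 236. ]]
0.322 [[434.3 281.9]] [[230. 236.]]
```

```bash
python3 -m handwheel '[{"gripper":-1,"offset":[0,2,40],"rotation":[0,0,0]},{"gripper":-1,"offset":[0,2,80],"rotation":[0,0,0]},{"gripper":-1,"offset":[0,2,120],"rotation":[0,0,0]},{"gripper":-1,"offset":[0,2,145],"rotation":[0,0,0]},{"gripper":-1,"offset":[0,2,160],"rotation":[0,0,0]},{"gripper":-1,"offset":[0,2,170],"rotation":[0,0,0]},{"gripper":-1,"offset":[0,2,170],"rotation":[0,0,0]},{"gripper":-1,"offset":[0,2,170],"rotation":[0,0,0]}]'; python3 go.py
```

```text
t: 19.5
tool_pos: [0.3962, 0.3151, -0.0289]
tool_rot: [3.141, -0.024, 0.007]
contact_force: [0.5, -0.5, 0.2]
opening: 0.0854
grip_force: 0.0
t 19.5 pos [ 0.3962  0.3151 -0.0289] F [ 0.5 -0.5  0.2] tq [-0.01  0.05 -0.04] open 0.0854 grip 0.0
F local n [ 0.5 -0.6 -0.1] w [ 0.5 -0.5 -0.1]
w local [-72.8 147.8 -57.9] rot err [-0.031 -0.518  0.116]
n local [-26.9 342.  -70.8] rot err [-0.045 -0.518  0.167]
```

```bash
python3 -m handwheel '[{"gripper":1,"offset":[0,0,1],"rotation":[0,0,0]},{"gripper":1,"offset":[0,0,1],"rotation":[0,0,0]},{"gripper":1,"offset":[0,0,1],"rotation":[0,0,0]},{"gripper":1,"offset":[0,0,1],"rotation":[0,0,0]},{"gripper":1,"offset":[0,0,1],"rotation":[0,0,0]},{"gripper":1,"offset":[0,0,1],"rotation":[0,0,0]},{"gripper":1,"offset":[0,0,1],"rotation":[0,0,0]},{"gripper":1,"offset":[0,0,1],"rotation":[0,0,0]}]' 70; python3 go.py
```

```text
t: 20.5
tool_pos: [0.396, 0.3152, -0.03]
tool_rot: [-3.141, 0.024, -0.006]
contact_force: [-0.4, 0.1, 5.0]
opening: 0.0431
grip_force: 71.3
t 20.5 pos [ 0.396   0.3152 -0.03  ] F [-0.4  0.1  5. ] tq [ 0.2   0.19 -0.01] open 0.0431 grip 71.30217432975769
F local n [2.1 0.1 4.5] w [2.1 0.1 4.5]
w local [-73.6 148.  -58.8] rot err [-0.031 -0.519  0.116]
n local [-27.6 342.2 -71.7] rot err [-0.045 -0.518  0.167]
```

```bash
python3 -m handwheel '[{"gripper":1,"offset":[0,0,-15],"rotation":[0,0,0]},{"gripper":1,"offset":[0,0,-40],"rotation":[0,0,0]},{"gripper":1,"offset":[0,0,-75],"rotation":[0,0,0]},{"gripper":1,"offset":[0,0,-110],"rotation":[0,0,0]},{"gripper":1,"offset":[0,0,-145],"rotation":[0,0,0]},{"gripper":1,"offset":[0,0,-165],"rotation":[0,0,0]},{"gripper":1,"offset":[0,0,-165],"rotation":[0,0,0]},{"gripper":1,"offset":[0,0,-165],"rotation":[0,0,0]}]'; python3 go.py w 51 0 45
```

```text
t: 21.5
tool_pos: [0.3938, 0.314, 0.1321]
tool_rot: [3.139, -0.024, -0.0]
contact_force: [-0.4, -0.6, -4.2]
opening: 0.0434
grip_force: 72.0
t 21.5 pos [0.3938 0.314  0.1321] F [-0.4 -0.6 -4.2] tq [-0.03  0.06  0.03] open 0.0434 grip 71.95070385932922
F local n [-2.5 -0.5 -3.4] w [-2.5 -0.5 -3.4]
w local [  5.4 147.   82.8] rot err [-0.034 -0.523  0.115]
n local [ 51.3 341.4  69.9] rot err [-0.048 -0.523  0.166]
w 51 0 45 ->offset [ 75.4 139.   10.3] rot [ 0.034  0.523 -0.115] world [0.467 0.174 0.122]
```

```bash
python3 -m handwheel '[{"gripper":1,"offset":[8,5,-8],"rotation":[0.003,0.07,-0.01]},{"gripper":1,"offset":[18,20,-15],"rotation":[0.008,0.15,-0.03]},{"gripper":1,"offset":[30,45,-20],"rotation":[0.014,0.24,-0.05]},{"gripper":1,"offset":[42,70,-20],"rotation":[0.02,0.33,-0.07]},{"gripper":1,"offset":[54,95,-15],"rotation":[0.026,0.42,-0.09]},{"gripper":1,"offset":[66,120,-5],"rotation":[0.032,0.5,-0.11]},{"gripper":1,"offset":[75,139,5],"rotation":[0.034,0.523,-0.115]},{"gripper":1,"offset":[75,139,10],"rotation":[0.034,0.523,-0.115]}]'; python3 go.py w 50 0 -38
```

```text
t: 22.5
tool_pos: [0.4657, 0.173, 0.1203]
tool_rot: [-3.006, -0.151, -0.8]
contact_force: [-0.4, -0.3, -3.0]
opening: 0.0433
grip_force: 72.2
t 22.5 pos [0.4657 0.173  0.1203] F [-0.4 -0.3 -3. ] tq [-0.05  0.53  0.02] open 0.0433 grip 72.21173644065857
F local n [-1.9 -0.2 -2.4] w [-1.9 -0.2 -2.4]
w local [48.8 -0.7 44.1] rot err [-0.001 -0.003  0.003]
n local [ 88.  190.9  35.1] rot err [-0.027 -0.003  0.048]
w 50 0 -38 ->offset [ 1.4 -0.8 82.1] rot [ 0.001  0.003 -0.003] world [0.507 0.178 0.05 ]
```

Run:
```python
from go import *
import cv2
s=ctrl.get_image('side')['image'][:,:,::-1].copy();t=ctrl.get_image('top')['image'][:,:,::-1].copy()
o=ctrl.get_obs();p=np.array(o['tool_pos']);A=R.from_rotvec(o['tool_rot']).as_matrix()
for n,i in(('side',s),('top',t)):
    h=cv2.cvtColor(i,cv2.COLOR_BGR2HSV); m=(h[...,0]>12)&(h[...,0]<28)&(h[...,1]>110)&(h[...,2]>50); x0,x1,y0,y1=(330,390,180,300) if n=='side' else (260,325,150,260)
    ys,xs=np.where(m[y0:y1,x0:x1]); print(n,'yellow',(xs.mean()+x0).round(1),xs.min()+x0,xs.max()+x0,ys.min()+y0,ys.max()+y0,'mean row',ys.mean()+y0, 'pred',[proj(n,p+A@np.array([x,0,-52.6])/1e3)[0].round(1).tolist() for x in(37,55,78)])
a=np.hstack([cv2.resize(t[160:260,240:340],(400,400),interpolation=2),cv2.resize(cv2.convertScaleAbs(s[190:310,290:410],alpha=1.6),(400,400),interpolation=2)]);cv2.imwrite('pics/a4.png',a)
```

```text
side yellow 357.8 344 371 209 236 mean row 222.51328903654485 pred [[357.6, 221.7], [359.3, 224.3], [361.6, 227.7]]
top yellow 290.3 281 301 198 219 mean row 209.75574712643677 pred [[289.6, 215.0], [288.4, 206.1], [286.7, 194.5]]
```

```bash
python3 -m handwheel '[{"gripper":1,"offset":[1,0,20],"rotation":[0,0,0]},{"gripper":1,"offset":[1,0,40],"rotation":[0,0,0]},{"gripper":1,"offset":[1,0,60],"rotation":[0,0,0]},{"gripper":1,"offset":[1,0,73],"rotation":[0,0,0]},{"gripper":1,"offset":[1,0,83],"rotation":[0,0,0]},{"gripper":1,"offset":[1,0,85],"rotation":[0,0,0]},{"gripper":1,"offset":[1,0,85],"rotation":[0,0,0]},{"gripper":1,"offset":[1,0,85],"rotation":[0,0,0]}]'; python3 go.py
```

```text
t: 23.6
tool_pos: [0.5114, 0.1795, 0.0522]
tool_rot: [-3.001, -0.155, -0.811]
contact_force: [-0.6, -0.6, -3.8]
opening: 0.0431
grip_force: 72.3
t 23.6 pos [0.5114 0.1795 0.0522] F [-0.6 -0.6 -3.8] tq [-0.02  0.52 -0.03] open 0.0431 grip 72.30059266090393
F local n [-2.5 -0.4 -2.9] w [-2.5 -0.5 -2.9]
w local [ 54.8   1.  -38. ] rot err [0.002 0.004 0.001]
n local [ 93.9 190.2 -47. ] rot err [-0.025  0.004  0.046]
```

```bash
python3 -m handwheel '[{"gripper":1,"offset":[-3,0.7,3],"rotation":[0,0,0]},{"gripper":1,"offset":[-5,0.7,5],"rotation":[0,0,0]},{"gripper":1,"offset":[-6,0.7,7],"rotation":[0,0,0]},{"gripper":1,"offset":[-6,0.7,8.5],"rotation":[0,0,0]},{"gripper":1,"offset":[-6,0.7,10],"rotation":[0,0,0]},{"gripper":1,"offset":[-6,0.7,11],"rotation":[0,0,0]},{"gripper":1,"offset":[-6,0.7,11],"rotation":[0,0,0]},{"gripper":1,"offset":[-6,0.7,11],"rotation":[0,0,0]}]'; python3 go.py
```

```text
t: 24.6
tool_pos: [0.5116, 0.1786, 0.039]
tool_rot: [-3.002, -0.155, -0.809]
contact_force: [-0.1, -0.4, -3.2]
opening: 0.0435
grip_force: 72.3
t 24.6 pos [0.5116 0.1786 0.039 ] F [-0.1 -0.4 -3.2] tq [-0.21  0.58 -0.05] open 0.0435 grip 72.31609225273132
F local n [-1.7 -0.4 -2.7] w [-1.7 -0.4 -2.7]
w local [ 48.2   0.1 -49.4] rot err [0.001 0.003 0.001]
n local [ 87.3 189.3 -58.4] rot err [-0.025  0.003  0.046]
```

```bash
python3 -m handwheel '[{"gripper":1,"offset":[0,0,1],"rotation":[0,0,0]},{"gripper":1,"offset":[0,0,2],"rotation":[0,0,0]},{"gripper":1,"offset":[0,0,2.5],"rotation":[0,0,0]},{"gripper":1,"offset":[0,0,3],"rotation":[0,0,0]},{"gripper":1,"offset":[0,0,3.5],"rotation":[0,0,0]},{"gripper":1,"offset":[0,0,4],"rotation":[0,0,0]},{"gripper":1,"offset":[0,0,4],"rotation":[0,0,0]},{"gripper":1,"offset":[0,0,4],"rotation":[0,0,0]}]'; python3 go.py
```

```text
t: 25.6
tool_pos: [0.5123, 0.1788, 0.0382]
tool_rot: [-3.006, -0.157, -0.802]
contact_force: [-47.6, -10.9, 41.5]
opening: 0.0433
grip_force: 79.2
t 25.6 pos [0.5123 0.1788 0.0382] F [-47.6 -10.9  41.5] tq [-0.98  3.46 -0.12] open 0.0433 grip 79.1903829574585
F local n [-21.5  -3.4  60.3] w [-21.2  -5.9  60.1]
w local [ 48.4   0.2 -50.5] rot err [-0.    -0.002 -0.001]
n local [ 87.5 189.4 -59.5] rot err [-0.026 -0.002  0.044]
```

```bash
python3 -m handwheel '[{"gripper":1,"offset":[0,0,-2.5],"rotation":[0,0,0]},{"gripper":1,"offset":[-1,0,-3],"rotation":[0,0,0]},{"gripper":1,"offset":[-2,0,-3],"rotation":[0,0,0]},{"gripper":1,"offset":[-3,0,-3],"rotation":[0,0,0]},{"gripper":1,"offset":[-4,0,-3],"rotation":[0,0,0]},{"gripper":1,"offset":[-5,0,-3],"rotation":[0,0,0]},{"gripper":1,"offset":[-6,0,-3],"rotation":[0,0,0]},{"gripper":1,"offset":[-6,0,-3],"rotation":[0,0,0]}]'; python3 go.py
```

```text
t: 26.6
tool_pos: [0.5084, 0.1782, 0.0367]
tool_rot: [-3.001, -0.155, -0.814]
contact_force: [2.4, -4.2, 6.0]
opening: 0.0431
grip_force: 72.9
t 26.6 pos [0.5084 0.1782 0.0367] F [ 2.4 -4.2  6. ] tq [-0.63 -0.36 -0.19] open 0.0431 grip 72.88989901542664
F local n [ 4.4 -4.5  4.4] w [ 4.7 -4.4  4.2]
w local [ 44.3   0.  -49.8] rot err [0.001 0.006 0.001]
n local [ 83.4 189.4 -58.8] rot err [-0.025  0.006  0.046]
```

```bash
python3 -m handwheel '[{"gripper":1,"offset":[-1,0.2,0],"rotation":[0,0,0]},{"gripper":1,"offset":[-2,0.4,0],"rotation":[0,0,0]},{"gripper":1,"offset":[-2.5,0.4,0],"rotation":[0,0,0]},{"gripper":1,"offset":[-3,0.4,0],"rotation":[0,0,0]},{"gripper":1,"offset":[-3.5,0.4,0],"rotation":[0,0,0]},{"gripper":1,"offset":[-4,0.4,0],"rotation":[0,0,0]},{"gripper":1,"offset":[-4,0.4,0],"rotation":[0,0,0]},{"gripper":1,"offset":[-4,0.4,0],"rotation":[0,0,0]}]'; python3 go.py
```

```text
t: 27.6
tool_pos: [0.5052, 0.1777, 0.0348]
tool_rot: [-3.0, -0.155, -0.815]
contact_force: [1.2, -3.4, 5.7]
opening: 0.0434
grip_force: 72.9
t 27.6 pos [0.5052 0.1777 0.0348] F [ 1.2 -3.4  5.7] tq [-0.52 -0.41 -0.13] open 0.0434 grip 72.90221571922302
F local n [ 3.4 -3.6  4.6] w [ 3.6 -3.6  4.5]
w local [ 40.5  -0.1 -49.8] rot err [0.002 0.007 0.001]
n local [ 79.6 189.4 -58.8] rot err [-0.025  0.007  0.046]
```

Still sliding freely: friction is only about 4 N and x has followed. I'll keep going downhill.

```bash
python3 -m handwheel '[{"gripper":1,"offset":[-1,0.1,0],"rotation":[0,0,0]},{"gripper":1,"offset":[-2,0.2,0],"rotation":[0,0,0]},{"gripper":1,"offset":[-2.5,0.2,0],"rotation":[0,0,0]},{"gripper":1,"offset":[-3,0.2,0],"rotation":[0,0,0]},{"gripper":1,"offset":[-3.5,0.2,0],"rotation":[0,0,0]},{"gripper":1,"offset":[-4,0.2,0],"rotation":[0,0,0]},{"gripper":1,"offset":[-4,0.2,0],"rotation":[0,0,0]},{"gripper":1,"offset":[-4,0.2,0],"rotation":[0,0,0]}]'; python3 go.py
```

```text
t: 28.6
tool_pos: [0.5048, 0.1778, 0.0355]
tool_rot: [-2.996, -0.156, -0.827]
contact_force: [12.4, -1.9, 1.4]
opening: 0.0431
grip_force: 72.2
t 28.6 pos [0.5048 0.1778 0.0355] F [12.4 -1.9  1.4] tq [-0.3  -1.72  0.17] open 0.0431 grip 72.15816736221313
F local n [11.  -3.8 -4.8] w [11.2 -3.2 -4.9]
w local [ 40.6   0.  -49.1] rot err [0.003 0.015 0.   ]
n local [ 79.7 189.6 -58. ] rot err [-0.024  0.015  0.045]
```

```bash
python3 -m handwheel '[{"gripper":1,"offset":[1,0,0],"rotation":[0,0,0]},{"gripper":1,"offset":[2.5,0,0],"rotation":[0,0,0]},{"gripper":1,"offset":[2.5,0,1],"rotation":[0,0,0]},{"gripper":1,"offset":[2.5,0,2],"rotation":[0,0,0]},{"gripper":1,"offset":[2.5,0,2.5],"rotation":[0,0,0]},{"gripper":1,"offset":[2,0,2],"rotation":[0,0,0]},{"gripper":1,"offset":[1.5,0,1.5],"rotation":[0,0,0]},{"gripper":1,"offset":[1.2,0,1.3],"rotation":[0,0,0]}]'; python3 go.py;python3 - <<'E'
from go import *
import cv2
s=ctrl.get_image('side')['image'][:,:,::-1].copy();t=ctrl.get_image('top')['image'][:,:,::-1].copy()
a=np.hstack([cv2.resize(t[170:260,240:330],(400,400),interpolation=2),cv2.resize(cv2.convertScaleAbs(s[225:325,300:400],alpha=1.6),(400,400),interpolation=2)]);cv2.imwrite('pics/a5.png',a)
E
```

```text
t: 29.6
tool_pos: [0.5053, 0.1779, 0.0348]
tool_rot: [-2.997, -0.156, -0.822]
contact_force: [2.7, -2.8, 9.6]
opening: 0.0437
grip_force: 73.7
t 29.6 pos [0.5053 0.1779 0.0348] F [ 2.7 -2.8  9.6] tq [-0.41 -0.77  0.07] open 0.0437 grip 73.66336226463318
F local n [ 6.7 -3.2  7.2] w [ 6.9 -3.1  7.1]
w local [ 40.7   0.1 -49.9] rot err [0.002 0.012 0.   ]
n local [ 79.8 189.6 -58.9] rot err [-0.024  0.012  0.045]
```

```bash
python3 -m handwheel '[{"gripper":-0.08,"offset":[0,0,0],"rotation":[0,0,0]},{"gripper":-0.15,"offset":[0,0,0],"rotation":[0,0,0]},{"gripper":-0.3,"offset":[0.5,0,0],"rotation":[0,0,0]},{"gripper":-0.6,"offset":[1,0,0],"rotation":[0,0,0]},{"gripper":-1,"offset":[1,0,0],"rotation":[0,0,0]},{"gripper":-1,"offset":[1,0,0],"rotation":[0,0,0]},{"gripper":-1,"offset":[1,0,-20],"rotation":[0,0,0]},{"gripper":-1,"offset":[1,0,-50],"rotation":[0,0,0]}]'; python3 go.py
python3 -m handwheel '[{"gripper":-1,"offset":[0,0,-40],"rotation":[0,0,0]},{"gripper":-1,"offset":[0,0,-80],"rotation":[0,0,0]},{"gripper":-1,"offset":[-30,0,-110],"rotation":[0,0,0]},{"gripper":-1,"offset":[-60,0,-130],"rotation":[0,0,0]},{"gripper":-1,"offset":[-60,0,-150],"rotation":[0,0,0]},{"gripper":-1,"offset":[-60,0,-150],"rotation":[0,0,0]},{"gripper":-1,"offset":[-60,0,-150],"rotation":[0,0,0]},{"gripper":-1,"offset":[-60,0,-150],"rotation":[0,0,0]}]'
python3 - <<'E'
from go import *
import cv2
s=ctrl.get_image('side')['image'][:,:,::-1].copy();t=ctrl.get_image('top')['image'][:,:,::-1].copy()
f=lambda i,a:cv2.resize(cv2.convertScaleAbs(i,alpha=a),(400,300),interpolation=2)
a=np.vstack([np.hstack([f(t[180:255,260:360],1.1),f(t[180:255,330:430],1.1)]),np.hstack([f(s[235:325,300:420],1.6),f(s[235:325,190:310],1.6)])]);cv2.imwrite('pics/a6.png',a)
E
```

```text
t: 30.7
tool_pos: [0.4766, 0.1741, 0.0735]
tool_rot: [-3.004, -0.155, -0.805]
contact_force: [-0.2, 0.3, 0.6]
opening: 0.0856
grip_force: 0.0
t 30.7 pos [0.4766 0.1741 0.0735] F [-0.2  0.3  0.6] tq [-0.05  0.25  0.03] open 0.0856 grip 0.0
F local n [0.2 0.4 0.6] w [0.2 0.4 0.6]
w local [34.9 -0.7 -1.9] rot err [0.001 0.    0.001]
n local [ 74.1 190.3 -10.9] rot err [-0.025  0.     0.046]
t: 31.7
tool_pos: [0.3687, 0.1738, 0.173]
tool_rot: [-3.015, -0.151, -0.795]
contact_force: [0.2, 0.6, 0.1]
opening: 0.0854
grip_force: 0.0
```

View pics/a6.png

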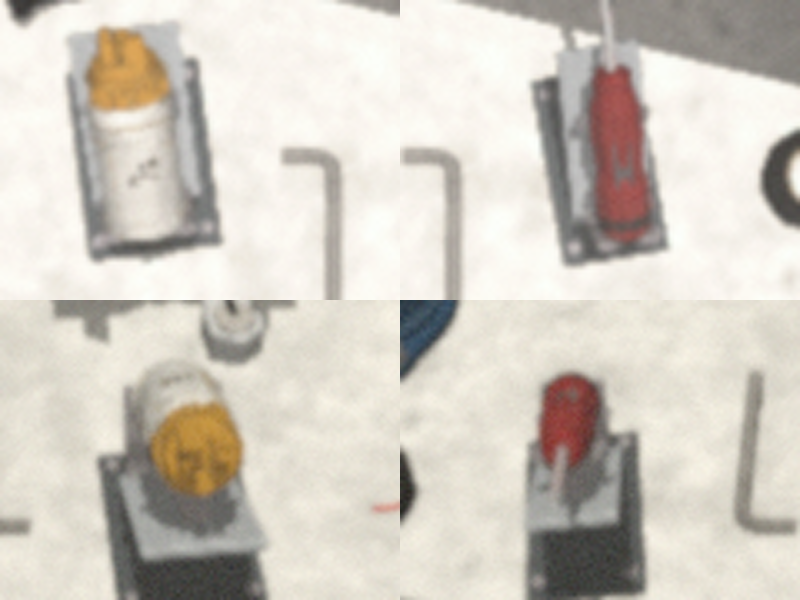

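The last picture shows the pump in the wide cradle, yellow end uphill at panel (125,70) and its lower rim at the tines. The screwdriver lies in the narrow cradle with its handle end at the stop. The hex key and tape haven't moved, so I'm handing in.

```bash
python3 -c "
from station import ctrl
print(ctrl.finish_job())"
```

```text
the job is handed in; nothing more can be done
None
```

The job is handed in at about 32 s: the screwdriver is in the narrow cradle, handle end downhill, then the pump in the wide one, yellow end uphill; each was pressed into its rests and against the stop (about 10 N and 7 N) before release, and the hex key and tape roll were left alone. The verdict was not reported.

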